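Clear the reading mat and hold the lens over a test cassette

ROBOT

A 7-joint arm with a two-finger parallel gripper is mounted at the origin on the work surface. World frame = base frame: x ahead of the robot, y to its left, z up, the work surface at z = 0. Lengths are in m, angles in rad, forces in N, time in s.
With the tool pointing down it reaches from about 0.4 to 0.85 m from the base axis. Payload 10.4 kg.
Tool frame: the origin (TCP) lies on the centre line of the jaws, within the pads' length; the fingertips stand 8 mm ahead of it and the grasp point (between the pads) lies 11 mm behind it; z points along the fingers, y is the direction in which the jaws open and shut (so a half turn about z gives the same grasp; the last joint's range is limited). The gripper opens to 85 mm and grips with 20 to 120 N. Pads are 22 mm wide; open, the fingers measure 114 mm over their backs; the gripper's body (76 mm by 85 mm) begins 54 mm behind the grasp point. The pads swing forward as they close: fully open they stand 13 mm farther back than shut.
Start: joints at [1.259, 0.332, -0.065, 1.46, 0.022, 1.35, -0.088], TCP at [0.178, -0.599, 0.239] pointing down, gripper open.
Joint ranges: [-2.6, 2.6], [-0.5, 2.12], [-1.47, 1.34], [0.16, 2.42], [-1.27, 4.41], [0.06, 2.06], [-2.6, 2.6]. Speed limits (rad/s): [2.22, 2.22, 2.79, 2.79, 3.14, 3.14, 3.14].

INTERFACE

Orientations are given as a unit quaternion [x, y, z, w].
In Python, from workcell import manip gives the robot as it stands.
- The arm moves only by the tool arm_command, never from a script. Its argument "targets" is text: rows parted by semicolons, each of 6 numbers parted by spaces: the shift along the tool's x, y, z in mm, then the turn, a rotation vector about the tool's x, y, z in rad. A call has 1 to 5 rows; each row shifts and turns the commanded pose from where the row before left it, along the tool's axes as they then stand; what a row does not reach is not made up. A row lasts 1/8 s, in which the tool goes at most 62.5 mm and 10.7 degrees, less where a joint would pass 70% of its speed; a pose out of reach is approached as far as the arm can. A call is refused whole if a number of a shift passes 62.5 or a number of a turn 0.188, either way. A call with a gripper value outside its range is refused whole. "grip" is the finger opening in mm, from 0 to 85.4, set as the call begins (left out, the last holds). The fingers move at their own pace and stop on an object; "squeeze" is the grip in N (left out, the last holds). Time passes only in rows, so rows that do not move let the fingers close. It gives the time, the measured TCP pose, the force and the opening at its end, in the units of the state.
- manip.get_obs(): the state, without advancing time (a new reading comes with each control period).
- manip.camera(name): name is "side" or "top"; returns a dict with "frame" (420x560x3 uint8, red, green, blue), "vertical_fov" (degrees; the focal length in pixels is half the picture's height over the tangent of half this angle, whatever the lens; pixels are square), "cx", "cy" (the principal point, pixels), "rvec" (rotation vector, rad) and "tvec" (3), from world to camera coordinates, as OpenCV has them. Camera axes: x right, y down, z forward; pixel columns grow to the right and rows downward; lengths in m; the calibration is good to about 2 mm. A picture is of the moment at which its call begins. There is no depth.
- manip.hand_in(): hands the job in, once; it reports no verdict.
Trained networks look in a picture, given as the dict that the camera call returned (one of the last four; its "shot" number tells which), for a name from the list of things; names that differ only in an ending like _2 or _b are one class to them, and where a whole thing is asked for, a point or a joint stands for the part that bears it (a point fixed in the world has none). Each returns a list of dicts, best first, with "p" (0 to 1); they miss things now and then, are a little off and sometimes report something else, mostly with a low value. They report only what shows in the picture. A call takes as long as a camera call. They do not tell look-alikes from the thing itself.
- manip.search_frame(picture, name): "xyz" ([x, y, z] in m, in the coordinates of the camera as it stood for that picture, good to about 4 mm: the middle of the surface that is visible of it).
The state is a dict: "clock": time; "joint_pos": joint angles; "joint_velocities": joint speeds; "tau": joint torques, N m; "position": TCP position; "ee_rot": TCP orientation; "ft_force": force on the tool from outside, world axes, zero at the start; "torque": the same for the moment, N m; "grip_width": opening from 0.0 (shut) to 1.0 (fully open).
Only numpy, scipy, OpenCV 4.12 (cv2) and the standard library are available. Lean on these libraries where they do the work, as an engineer would, in place of code of your own. Each camera call takes 0.05 s, during which the arm holds its last target.

TASK

The sample caddy is standing in the way on the reading mat: keep it upright and hang it up by its handle, with the bar across both prongs of the hook stand, and let go. Then pick up the reading lens and hold it level, right way up, centred over the little window of the test cassette, with its rim at the height of the pointer on the focal gauge; finish while still holding it there, steady, with the lens touching nothing but the gripper. Leave the pointer as it is set and leave the radio, the pen pot and the torch alone.

Things in the scene. Friction and masses are not known exactly. Their poses are not given: they have to be found in the camera images.
- mat: Fixed grey reading mat, 220 (x) by 280 (y) by 3 mm, on the desk; origin at the centre of its underside, z up. The cassette, the gauge and, at first, the caddy stand on it.
- cassette: White plastic rapid-test cassette, 70 (x) by 22 (y) by 6 mm, fixed on the +y half of the mat; origin at the centre of its underside.
- window (a point): Centre of the small grey result window with two thin lines, in the middle of the cassette's top face.
- gauge: Focal gauge fixed on the mat 80 to 112 mm from the cassette's middle, to the mat's +x: round foot 36 mm across, 10 mm high, upright steel rod 8 mm across, 165 mm tall; origin at the centre of the foot's underside. A black collar (20 mm across, 14 mm high) sits on the rod by friction (about 4 N shifts it), at a different height each time.
- pointer (a point): Tip of the flat steel pointer (3 mm thick, 8 mm wide) that sticks out of the gauge's collar, 26 mm from the rod's axis, over the mat towards the cassette. Its height is the focal height, 93 to 133 mm above the desk.
- caddy: Loose open grey caddy of sample tubes, tray 76 (x) by 128 (y) by 55 mm high, origin at the centre of its underside, z up; 0.16 to 0.28 kg. A rigid steel bail (round bar 10 mm thick) rises from its +y and -y sides; the crossbar runs along the caddy's y, axis 120 mm above the origin, 108 mm clear between the uprights, 60 mm clear above the tray's rim.
- caddy_bar (a point): Middle of the caddy's crossbar, on its axis, straight above the caddy's origin.
- hook_stand: Fixed steel hook stand to the left or right of the mat. Origin on the desk, midway under the fronts of its two uprights (10 mm wide, 204 mm tall, open between). Two level round prongs, 8 mm thick, at y = -34 and +34 mm, axis 200 mm high, run from the uprights to the stand's -x and end 100 mm out in upturned tips (from 92 mm out, tops 220 mm high). Foot plate 12 mm high, x -110 to +40 mm.
- hook_seat (a point): Good resting place for the middle of the caddy's bar, which lies along the stand's y across both prongs: midway between them, 55 mm out from the uprights, 209 mm above the desk. There the hanging tray clears the uprights by 17 mm.
- lens: Loose reading lens lying flat on the desk at the other side of the mat: round glass in a black rim 80 mm across and 12 mm high, with a short steel neck and a straight black handle pointing to its -x: 16 mm wide (y), 20 mm high, from x = -54 to -149 mm. Origin at the centre of the rim's underside, z up; about 0.09 kg, centre of mass near x = -62 mm.
- lens_center (a point): Centre of the glass, at mid-height of the rim (6 mm above the lens's origin).
- radio: Bystander: loose black two-way radio lying flat, 110 by 55 by 32 mm with a 100 mm stub aerial along its x; origin at the centre of the case's underside.
- pen_pot: Bystander: loose clear pot, 72 mm across, 90 mm high, with coloured pens up to 140 mm; origin at the centre of its underside.
- torch: Bystander: loose black torch lying along its x, 130 mm long, up to 44 mm thick; origin on the desk below its middle.
Mind the look-alikes: they are no part of the job. Of the things that look like the caddy, take the one that is farthest to the robot's right at the start. Leave any orange look-alike of the lens alone.

How it is judged:
On the way, in this order (a step that is already met when the one before it is completed fails the run):
1. the caddy hangs by its bar across both prongs of the hook stand, let go and at rest (x of caddy_bar in the frame of hook_stand between -0.094 and -0.005 m and y of caddy_bar in the frame of hook_stand between -0.024 and 0.024 m and z of caddy_bar in the frame of hook_stand between 0.2 and 0.218 m and contact force between caddy and hook_stand above 0.7 N and contact force between caddy and the fingers below 0.1 N and angle between caddy's own z axis and vertical below 0.25 rad and linear speed of caddy below 0.04 m/s), for 0.3 s.
2. the lens is held in the gripper, clear of the desk (contact force between lens and the fingers above 1 N and height (world z) of lens_center above 0.04 m), for 0.2 s.
At the end, for the whole second after the job is handed in: Lens still, held by the fingers alone, tilt under 0.12 rad, centre within 12 mm of straight above the window and within 8 mm of the pointer's height; caddy hanging at rest, let go, tilt under 0.25 rad, its bar across both prongs between uprights and tips (all of step 1 and horizontal distance between lens_center and window below 0.012 m and z of lens_center in the frame of pointer between -0.008 and 0.008 m and angle between lens's own z axis and vertical below 0.12 rad and contact force between lens and the fingers above 1 N and contact force between lens and gauge below 0.1 N and contact force between lens and cassette below 0.1 N and contact force between lens and caddy below 0.1 N and contact force between lens and hook_stand below 0.1 N and linear speed of lens below 0.02 m/s and angular speed of lens below 0.2 rad/s); the arm keeps its last pose, push and grip.
It fails at once if the caddy is tipped by more than 0.7 rad (angle between caddy's own z axis and vertical above 0.7 rad).
It fails at once if the focal pointer is shifted by more than 5 mm (distance of pointer from where it was at the start of the episode above 0.005 m).
It fails at once if the radio is moved by more than 20 mm (distance of radio from where it was at the start of the episode above 0.02 m).
It fails at once if the pen pot is moved by more than 20 mm (distance of pen_pot from where it was at the start of the episode above 0.02 m).
It fails at once if the torch is moved by more than 20 mm (distance of torch from where it was at the start of the episode above 0.02 m).
It also fails if it takes over 72 s, if anything falls off the work surface, if the arm or the gripper's body presses on something with over 40 N, if the wrist force passes 120 N, or if a joint passes its speed limit or range.

## Working session

There is one attempt and no reset: what is moved stays moved. The work goes in short steps, Python scripts to look and compute and a tool call to move; the robot and the scene stay as the last step left them, time stands still between calls to the robot, and variables do not carry over. Pictures are saved under pics/ and viewed, and the job is handed in when it is done.

Besides the shell and the picture viewer there is one more tool, called after "Emit:" as name(argument=value, ...) on one line, values as JSON. arm_command: Moves the arm, as the interface text tells. Its arguments: {"type":"object","properties":{"targets":{"type":"string"},"grip":{"type":"number"},"squeeze":{"type":"number"}},"required":["targets"]}

```bash
mkdir -p pics; ls; cat > h.py <<'E'
import numpy as np,cv2
from workcell import manip
from scipy.spatial.transform import Rotation as R
def shot(n,save):
    p=manip.camera(n); cv2.imwrite('pics/'+save+'.png',p['frame'][:,:,::-1]); return p
def cam(p):
    f=p['frame'].shape[0]/2/np.tan(np.radians(p['vertical_fov'])/2)
    Rm=cv2.Rodrigues(np.array(p['rvec'],float))[0]; t=np.array(p['tvec'],float).ravel()
    return f,Rm,t
def c2w(p,x):
    f,Rm,t=cam(p); return Rm.T@(np.array(x)-t)
def proj(p,X):
    f,Rm,t=cam(p); c=Rm@np.array(X)+t; return np.array([f*c[0]/c[2]+p['cx'],f*c[1]/c[2]+p['cy']])
def pix(p,u,v,z):
    f,Rm,t=cam(p); d=Rm.T@np.array([(u-p['cx'])/f,(v-p['cy'])/f,1]); o=-Rm.T@t
    return o+d*(z-o[2])/d[2]
def find(p,name):
    for r in manip.search_frame(p,name)[:4]:
        if r['p']<.15: continue
        w=c2w(p,r['xyz']); print(name,round(r['p'],2),w.round(3),proj(p,w).round())
E
python3 - <<'E'
from h import *
for n in('top','side'):
    p=shot(n,n+'0'); print(n,p['vertical_fov'],p['cx'],p['cy'],-cam(p)[1].T@cam(p)[2])
    for k in('mat','cassette','window','gauge','pointer','caddy','caddy_bar','hook_stand','hook_seat','lens','lens_center','radio','pen_pot','torch'): find(p,k)
o=manip.get_obs(); print(o)
E
```

```text
pics
top 42.30052348251229 281.84282171150966 214.16736567291582 [ 0.47786477 -0.00787184  1.36239417]
mat 0.82 [0.606 0.029 0.004] [268. 196.]
cassette 0.6 [0.586 0.083 0.012] [246. 204.]
cassette 0.43 [ 0.396 -0.018  0.036] [286. 281.]
window 0.63 [0.594 0.082 0.008] [247. 201.]
gauge 0.74 [0.672 0.077 0.019] [249. 169.]
pointer 0.58 [0.586 0.08  0.015] [248. 204.]
caddy 0.93 [0.283 0.233 0.03 ] [182. 326.]
caddy 0.89 [0.753 0.335 0.025] [146. 135.]
caddy 0.63 [ 0.564 -0.049  0.009] [299. 213.]
caddy_bar 0.96 [0.754 0.335 0.03 ] [146. 134.]
caddy_bar 0.83 [0.282 0.236 0.029] [181. 327.]
caddy_bar 0.66 [ 0.563 -0.05   0.009] [300. 214.]
hook_stand 0.85 [0.562 0.293 0.014] [162. 212.]
hook_seat 0.83 [0.56  0.29  0.014] [163. 213.]
lens 0.78 [ 0.851 -0.295  0.01 ] [398. 101.]
lens 0.64 [ 0.319 -0.319  0.008] [407. 314.]
lens_center 0.96 [ 0.321 -0.313  0.008] [405. 313.]
lens_center 0.72 [ 0.61  -0.318  0.007] [407. 196.]
lens_center 0.72 [ 0.846 -0.295  0.006] [397. 104.]
radio 0.87 [ 0.763 -0.084  0.034] [315. 132.]
pen_pot 0.91 [0.785 0.131 0.062] [227. 120.]
torch 0.76 [ 0.393 -0.
[... 1441 characters left out ...]
: array([ 1.25931983,  0.33224875, -0.06467049,  1.4600811 ,  0.02160294,
        1.34992067, -0.08851369]), 'joint_velocities': array([ 1.45872525e-03, -5.28777931e-04, -2.45156194e-04,  1.34467330e-03,
        2.31111385e-03, -2.49297014e-04, -4.48368031e-05]), 'tau': array([-2.99280225e-05, -6.25223637e+01,  4.88753174e-02, -3.91823316e+01,
        1.64600933e-02,  1.93112435e-03,  4.91259198e-05]), 'position': array([ 0.17805265, -0.59912358,  0.23931602]), 'ee_rot': array([9.89589660e-01, 1.43917701e-01, 5.30422113e-06, 1.76060919e-05]), 'ft_force': array([-0.22518251,  0.18557084,  1.07567754]), 'torque': array([ 0.01595022, -0.04938732, -0.03093408]), 'grip_width': 0.9988709531321467}
```

View pics/top0.png

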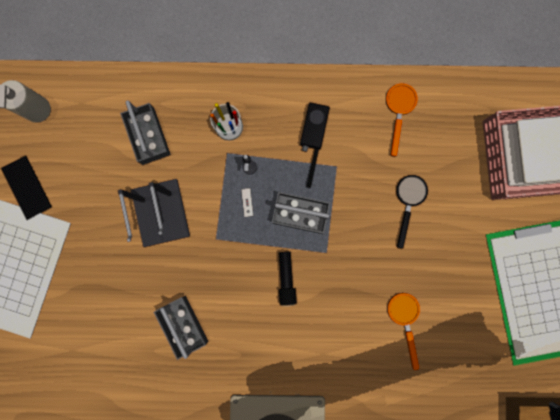

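View pics/side0.png

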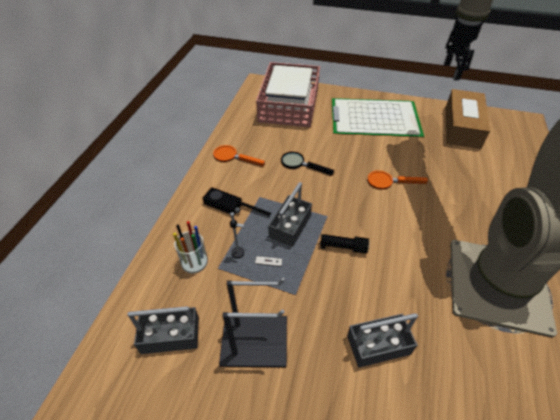

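```bash
python3 - <<'E'
import cv2
a=cv2.imread('pics/top0.png');b=cv2.imread('pics/side0.png')
cv2.imwrite('pics/c1.png',cv2.resize(a[140:260,100:260],None,fx=5,fy=5,interpolation=3))
cv2.imwrite('pics/c2.png',cv2.resize(a[140:260,225:345],None,fx=5,fy=5,interpolation=3))
cv2.imwrite('pics/c3.png',cv2.resize(b[180:380,200:340],None,fx=4,fy=3,interpolation=3)[:600])
cv2.imwrite('pics/c4.png',cv2.resize(a[165:255,380:440],None,fx=6,fy=6,interpolation=3))
E
```

```text
(no output)
```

View pics/c1.png

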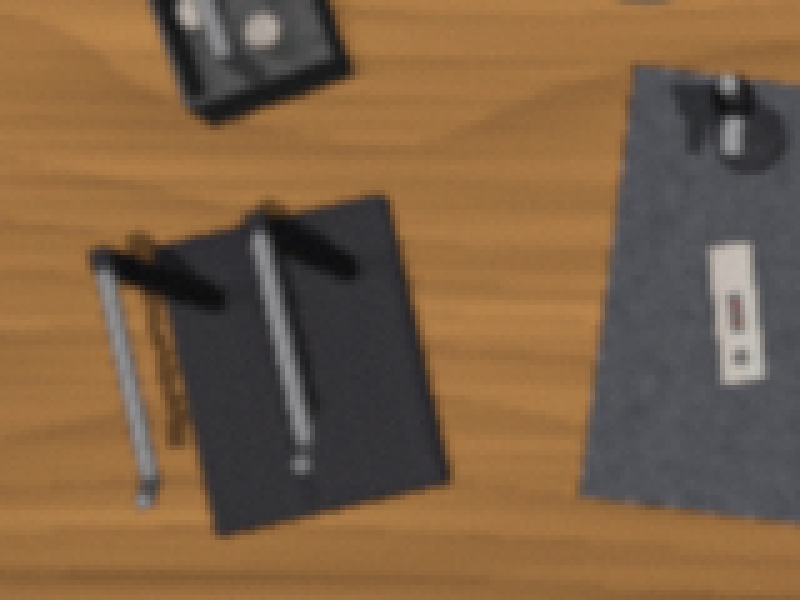

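View pics/c2.png

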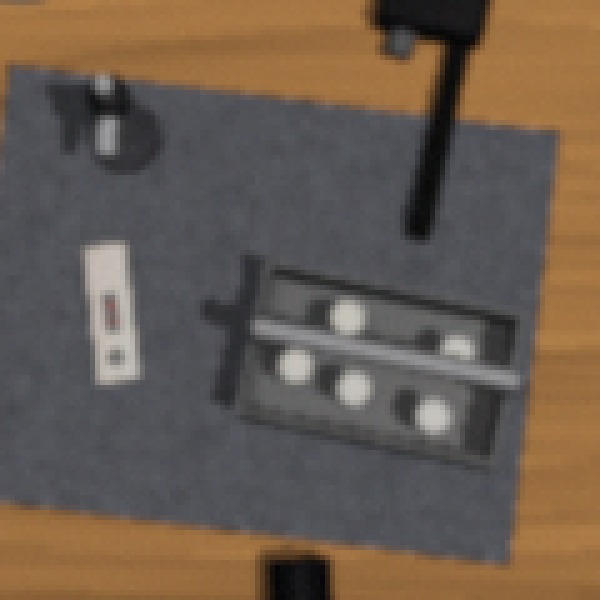

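View pics/c3.png

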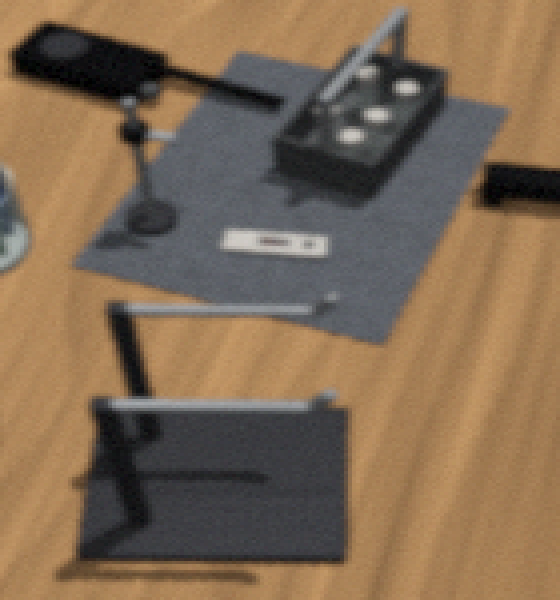

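View pics/c4.png

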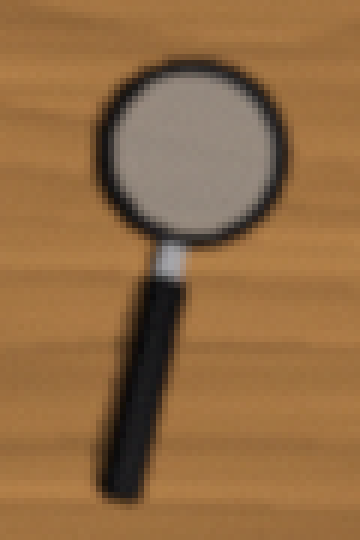

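```bash
cat > m.py <<'E'
from h import *
t=manip.camera('top'); s=manip.camera('side')
def tri(a,b):
    A=[];B=[]
    for p,(u,v) in((t,a),(s,b)):
        f,Rm,tt=cam(p); d=Rm.T@np.array([(u-p['cx'])/f,(v-p['cy'])/f,1]);d/=np.linalg.norm(d); o=-Rm.T@tt
        M=np.eye(3)-np.outer(d,d); A.append(M);B.append(M@o)
    x=np.linalg.lstsq(np.vstack(A),np.hstack(B),rcond=None)[0]
    return x.round(4), [ (proj(p,x)-q).round(1) for p,q in((t,a),(s,b))]
E
python3 - <<'E'
from m import *
P=lambda u,v,z:pix(t,u,v,z).round(4)
S=lambda u,v,z:pix(s,u,v,z).round(4)
print('prongs top',P(120.8,192.4,.202),P(130,236,.202),P(152,186,.202),P(160.6,229,.202))
print('tips',P(129.4,240,.22),P(160.4,233,.22))
print('plate',P(177,179.6,.012),P(189.6,236.4,.012),P(143.6,246.6,.012))
q=lambda x,y:(200+x/4,180+y/3)
print('side prongs: near',S(*q(100,404),.202),S(*q(318,400),.202),'far',S(*q(118,310),.202),S(*q(318,310),.202))
print('side plate',S(*q(80,560),.012),S(*q(346,561),.012),S(*q(348,408),.012))
print('bar',P(275.4,205.6,.126),P(329,216,.126),'side',S(*q(322,100),.126),S(*q(402,14),.126))
print('tri bar',tri((275.4,205.6),q(322,102)),tri((329,216),q(402,14)))
print('pointer',tri((246.2,170.6),q(175,136)))
print('rodtop',tri((245.8,157),q(128,97)))
print('window',P(247.4,202.4,.009),S(*q(272,241),.009))
print('lens',P(412.2,190.3,.009),P(400,247,.016))
find(s,'lens_center')
E
```

```text
prongs top [0.5914 0.3407 0.202 ] [0.4981 0.3181 0.202 ] [0.6061 0.274  0.202 ] [0.5139 0.2531 0.202 ]
tips [0.4894 0.314  0.22  ] [0.505  0.2492 0.22  ]
plate [0.644 0.258 0.012] [0.5024 0.2232 0.012 ] [0.4756 0.3368 0.012 ]
side prongs: near [0.5929 0.3443 0.202 ] [0.4952 0.3159 0.202 ] far [0.6077 0.2791 0.202 ] [0.5119 0.2539 0.202 ]
side plate [0.6139 0.379  0.012 ] [0.4732 0.3429 0.012 ] [0.5017 0.2268 0.012 ]
bar [0.5732 0.0093 0.126 ] [ 0.551  -0.1133  0.126 ] side [0.5746 0.0124 0.126 ] [ 0.5485 -0.1019  0.126 ]
tri bar (array([0.5745, 0.0095, 0.1201]), [array([-0.1, -0.4]), array([0.3, 0. ])]) (array([ 0.5514, -0.1144,  0.1133]), [array([0. , 0.2]), array([-0.1, -0. ])])
pointer (array([0.6519, 0.077 , 0.1301]), [array([0. , 0.2]), array([-0.1, -0. ])])
rodtop (array([0.6777, 0.076 , 0.1701]), [array([-0.1, -0.4]), array([0.3, 0. ])])
window [0.5893 0.0811 0.009 ] [0.5906 0.0836 0.009 ]
lens [ 0.6251 -0.3311  0.009 ] [ 0.4829 -0.299   0.016 ]
lens_center 0.8 [ 0.304 -0.317  0.012] [388. 178.]
lens_center 0.69 [ 0.837 -0.29   0.01 ] [229. 156.]
lens_center 0.67 [ 0.602 -0.31   0.004] [298. 165.]
lens_center 0.21 [0.675 0.083 0.057] [236. 243.]
```

Look-alikes: caddies at top pixels (300,212) on the mat, (146,135), (181,327). The robot's right is -y, so I take (300,212). For the lens I take the black one at (412,190) and leave the orange ones at (401,100) and (403,308). Crops c2 and c4 confirm both choices.

```bash
cat > plan.py <<'E'
from h import *
def plan(target,phi=None,n=5,maxs=60,start=None):
    """rows from measured pose to target (xyz m) with tool pointing down, x-yaw phi deg. prints rows"""
    o=manip.get_obs(); p=np.array(o['position']); r=R.from_quat(o['ee_rot'])
    M=r.as_matrix(); ph=np.degrees(np.arctan2(M[1,0],M[0,0]))
    if phi is None: phi=ph
    goal=R.from_euler('z',phi,degrees=True)*R.from_euler('x',180,degrees=True)
    print('now',p.round(4),'phi',ph.round(2),'tilt',np.degrees(np.arccos(-M[2,2])).round(2),'clock',o['clock'],'F',o['ft_force'].round(1),'g',round(o['grip_width']*85.4,1),'q7',o['joint_pos'].round(2))
    rows=[];t=np.array(target)
    for k in range(n):
        d=(t-p)/(n-k)
        rv=(r.inv()*goal).as_rotvec()/(n-k)
        sh=np.round(r.inv().apply(d)*1000,0 if n-k>1 else 1); rv=np.round(rv,3)
        sh=np.clip(sh,-62,62); rv=np.clip(rv,-.186,.186)
        p=p+r.apply(sh/1000); r=r*R.from_rotvec(rv)
        rows.append(' '.join(f'{x:g}' for x in list(sh)+list(rv)))
    for i in range(0,n,5): print('; '.join(rows[i:i+5]))
    print('end',p.round(4))
E
python3 -c "
from plan import *
plan([.562,-.052,.215],79.7,14)"
```

```text
now [ 0.178  -0.5991  0.2394] phi 16.55 tilt 0.01 clock 1.65 F [-0.6  0.4  0.8] g 85.6 q7 [ 1.26  0.33 -0.06  1.46  0.02  1.35 -0.09]
37 -30 2 0 0 -0.079; 40 -27 2 0 0 -0.079; 42 -23 2 0 0 -0.079; 43 -20 2 0 0 -0.079; 45 -17 2 0 0 -0.079
46 -13 2 0 0 -0.079; 47 -9 2 0 0 -0.079; 47 -6 1 0 0 -0.078; 48 -2 2 0 0 -0.079; 48 2 1 0 0 -0.078
47 6 2 0 0 -0.079; 47 9 1 0 0 -0.078; 46 13 2 0 0 -0.079; 43.8 16.9 1.3 0 0 -0.078
end [ 0.562 -0.052  0.215]
```

Emit:
arm_command(targets="37 -30 2 0 0 -0.079; 40 -27 2 0 0 -0.079; 42 -23 2 0 0 -0.079; 43 -20 2 0 0 -0.079; 45 -17 2 0 0 -0.079", grip=60, squeeze=60)

```text
clock: 2.28
position: [0.3158, -0.4016, 0.2295]
ee_rot: [0.942, 0.336, 0.0, 0.0]
ft_force: [1.3, 0.2, 0.5]
grip_width: 0.702
```

Emit:
arm_command(targets="46 -13 2 0 0 -0.079; 47 -9 2 0 0 -0.079; 47 -6 1 0 0 -0.078; 48 -2 2 0 0 -0.079; 48 2 1 0 0 -0.078")

```text
clock: 2.9
position: [0.4529, -0.2058, 0.2215]
ee_rot: [0.858, 0.514, 0.0, 0.0]
ft_force: [0.3, -0.7, -0.1]
grip_width: 0.705
```

Emit:
arm_command(targets="47 6 2 0 0 -0.079; 47 9 1 0 0 -0.078; 46 13 2 0 0 -0.079; 44 17 1 0 0 -0.078; 0 0 0 0 0 0")

```text
clock: 3.52
position: [0.5633, -0.0476, 0.2152]
ee_rot: [0.766, 0.643, 0.001, -0.001]
ft_force: [-0.7, -0.9, -0.6]
grip_width: 0.7
```

```bash
python3 -c "
from plan import *
plan([.562,-.052,.112],79.7,5)
a=shot('top','t1');b=shot('side','s1')
cv2.imwrite('pics/t1c.png',cv2.resize(a['frame'][140:260,225:345,::-1],None,fx=5,fy=5))
cv2.imwrite('pics/s1c.png',cv2.resize(b['frame'][140:260,225:345,::-1],None,fx=5,fy=5))
"
```

```text
now [ 0.5633 -0.0476  0.2152] phi 80.07 tilt 0.13 clock 3.525 F [-0.7 -0.9 -0.6] g 59.8 q7 [ 0.55  0.28 -0.65  1.63  0.17  1.29 -0.3 ]
-1 -0 21 0 -0 0.001; -1 -0 21 0 -0.001 0.001; -1 -0 20 0 -0 0.002; -1 -0 21 0 -0.001 0.001; -0.7 -0.5 20.2 0 -0 0.002
end [ 0.562 -0.052  0.112]
```

View pics/t1c.png

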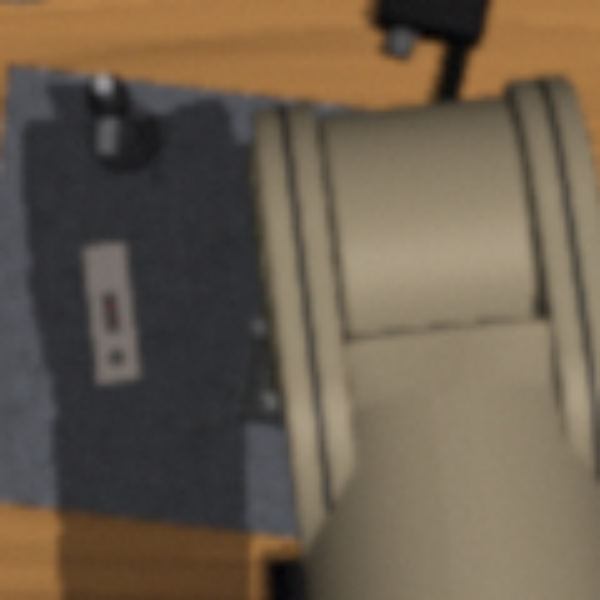

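View pics/s1c.png

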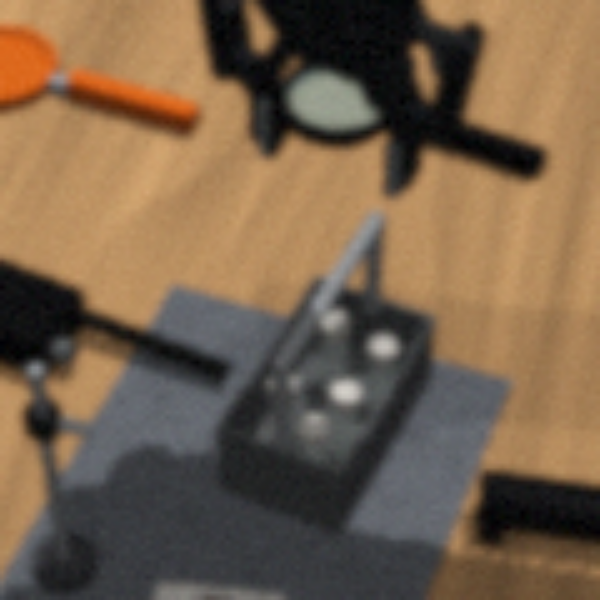

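The side view shows the fingers above the bar and straddling it. I'll go down on it.

Emit:
arm_command(targets="-1 0 21 0 0 0.002; -1 0 21 0 0 0.002; -1 0 21 0 0 0.002; -1 -0.5 20 0 0 0; 0 0 20 0 0 0")

```text
clock: 4.25
position: [0.5605, -0.0574, 0.1117]
ee_rot: [0.771, 0.637, -0.0, 0.0]
ft_force: [-0.7, 0.1, 0.1]
grip_width: 0.704
```

Emit:
arm_command(targets="0 0 0 0 0 0")

```text
clock: 4.38
position: [0.5597, -0.0565, 0.1109]
ee_rot: [0.77, 0.638, -0.001, -0.001]
ft_force: [0.2, -0.1, 0.0]
grip_width: 0.7
```

```bash
python3 -c "
from plan import *
plan([.562,-.052,.112],79.7,1)
b=shot('side','s2')
cv2.imwrite('pics/s2c.png',cv2.resize(b['frame'][140:260,225:345,::-1],None,fx=5,fy=5))
"
```

```text
now [ 0.5597 -0.0565  0.1109] phi 79.27 tilt 0.15 clock 4.375 F [ 0.2 -0.1  0. ] g 59.8 q7 [ 0.54  0.37 -0.62  1.75  0.24  1.1  -0.35]
4.8 1.4 -1.1 -0.003 0.001 -0.007
end [ 0.562 -0.052  0.112]
```

View pics/s2c.png

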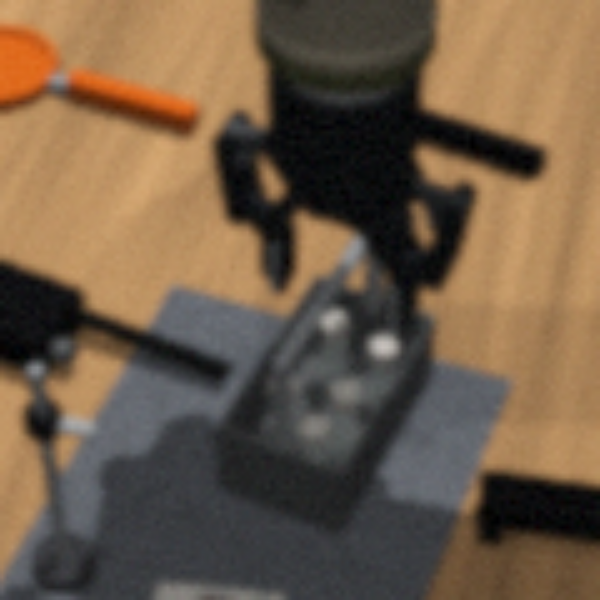

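Emit:
arm_command(targets="4.8 1.4 -1 0 0 -0.007; 0 0 0 0 0 0; 0 0 0 0 0 0; 0 0 0 0 0 0; 0 0 0 0 0 0", grip=0, squeeze=70)

```text
clock: 5.05
position: [0.5635, -0.051, 0.114]
ee_rot: [0.767, 0.641, 0.0, 0.0]
ft_force: [-2.3, 1.1, 5.0]
grip_width: 0.09
```

Emit:
arm_command(targets="0 0 -3 0 0 0; 0 0 -6 0 0 0; 0 0 -10 0 0 0; 0 0 -10 0 0 0; 0 0 0 0 0 0")

```text
clock: 5.68
position: [0.5638, -0.0512, 0.1435]
ee_rot: [0.767, 0.641, 0.001, 0.001]
ft_force: [0.6, 0.6, -2.0]
grip_width: 0.089
```

```bash
python3 -c "
from plan import *
plan([.562,-.052,.234],79.7,5)
b=shot('side','s3')
cv2.imwrite('pics/s3c.png',cv2.resize(b['frame'][140:260,225:345,::-1],None,fx=5,fy=5))
"
```

```text
now [ 0.5638 -0.0512  0.1435] phi 79.74 tilt 0.11 clock 5.675 F [ 0.6  0.6 -2. ] g 7.6 q7 [ 0.54  0.34 -0.63  1.71  0.22  1.15 -0.33]
-0 -0 -18 0 0 0; -0 -0 -18 0 0 0; -0 -0 -18 0.001 0 0; -1 -1 -18 0 0 0; -0.1 -0.5 -18.5 0.001 0 0.001
end [ 0.562 -0.052  0.234]
```

View pics/s3c.png

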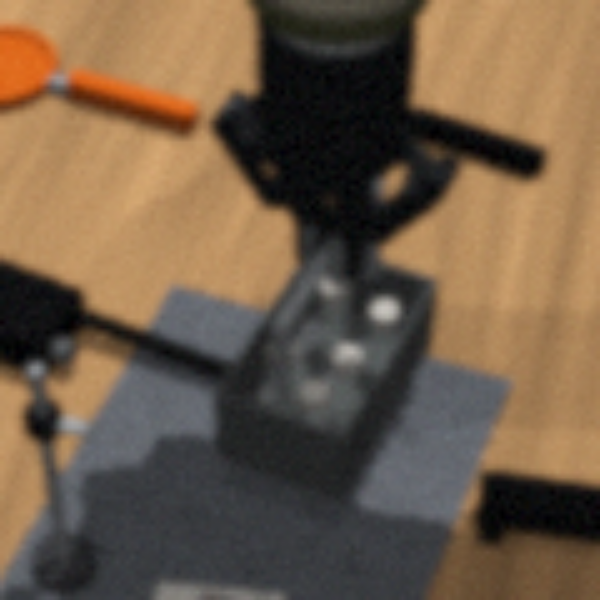

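Emit:
arm_command(targets="0 0 -18 0 0 0; 0 0 -18 0 0 0; 0 0 -18 0 0 0; 0 0 -18 0 0 0; 0 0 -18 0 0 0")

```text
clock: 6.35
position: [0.5632, -0.0512, 0.2338]
ee_rot: [0.767, 0.641, 0.0, 0.0]
ft_force: [0.9, -1.1, -2.3]
grip_width: 0.087
```

```bash
python3 -c "
from plan import *
plan([.4485,.2717,.234],104,12)
"
```

```text
now [ 0.5632 -0.0512  0.2338] phi 79.75 tilt 0.03 clock 6.35 F [ 0.9 -1.1 -2.3] g 7.5 q7 [ 0.56  0.27 -0.65  1.6   0.17  1.33 -0.29]
25 -14 -0 0 0 -0.035; 25 -13 -0 0 0 -0.035; 26 -12 -0 0 0 -0.035; 26 -12 -0 0 0 -0.035; 27 -11 -0 0 0 -0.035
27 -10 -0 0 0 -0.035; 27 -9 -0 0 0 -0.036; 27 -8 -0 0 0 -0.035; 28 -7 -0 0 0 -0.036; 28 -5 -0 0 0 -0.035
28 -5 -0 0 0 -0.036; 28.1 -3.4 -0.4 0 0 -0.035
end [0.4485 0.2717 0.234 ]
```

Emit:
arm_command(targets="15 -8 0 0 0 -0.02; 25 -14 0 0 0 -0.035; 26 -12 0 0 0 -0.035; 26 -12 0 0 0 -0.035; 27 -12 0 0 0 -0.035")

```text
clock: 6.98
position: [0.5182, 0.076, 0.2322]
ee_rot: [0.713, 0.702, -0.0, 0.0]
ft_force: [-0.3, 0.8, -1.8]
grip_width: 0.092
```

Emit:
arm_command(targets="27 -10 0 0 0 -0.035; 27 -10 0 0 0 -0.036; 27 -8 0 0 0 -0.035; 28 -8 0 0 0 -0.036; 28 -6 0 0 0 -0.035")

```text
clock: 7.6
position: [0.4694, 0.2103, 0.2323]
ee_rot: [0.648, 0.761, 0.0, 0.0]
ft_force: [-1.2, 0.2, -2.1]
grip_width: 0.089
```

Emit:
arm_command(targets="28 -5 0 0 0 -0.036; 24 -4 0 0 0 -0.035; 12 0 0 0 0 -0.02; 0 0 0 0 0 0; 0 0 0 0 0 0")

```text
clock: 8.22
position: [0.4501, 0.2689, 0.2321]
ee_rot: [0.615, 0.789, -0.0, 0.0]
ft_force: [0.3, 0.6, -2.5]
grip_width: 0.088
```

```bash
python3 -c "
from plan import *
plan([.4485,.2717,.234],104,1)
a=shot('top','t4');b=shot('side','s4')
cv2.imwrite('pics/t4c.png',cv2.resize(a['frame'][140:300,100:260,::-1],None,fx=3.75,fy=3.75))
cv2.imwrite('pics/s4c.png',cv2.resize(b['frame'][200:420,180:450,::-1],None,fx=2.7,fy=2.7))
"
```

```text
now [0.4501 0.2689 0.2321] phi 104.16 tilt 0.03 clock 8.225 F [ 0.3  0.6 -2.5] g 7.5 q7 [ 0.19  0.22 -0.92  1.7   0.18  1.31 -0.51]
3.1 -0.8 -1.9 -0 0.001 0.003
end [0.4485 0.2717 0.234 ]
```

View pics/t4c.png

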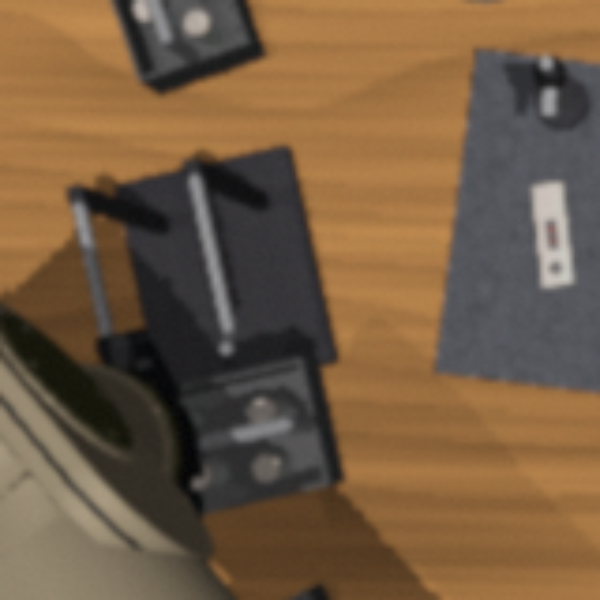

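View pics/s4c.png

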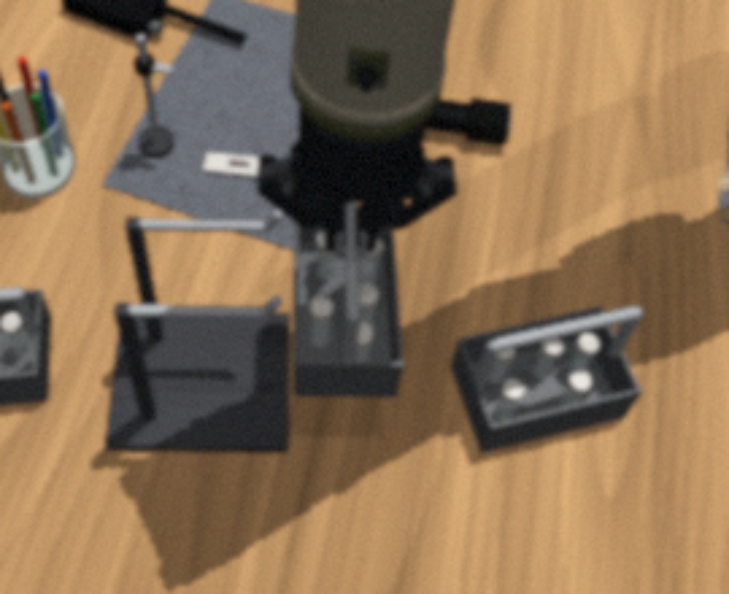

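```bash
python3 -c "
from m import *
o=manip.get_obs();p=o['position']
M=R.from_quat(o['ee_rot']).as_matrix()
c=p-M[:,2]*.011
for sgn in(1,-1):
  e=c+sgn*.064*M[:,0]; u=proj(s,e);v=proj(t,e); print(e.round(3),'sidecrop',((u-[180,200])*2.7).round(),'topcrop',((v-[100,140])*3.75).round())
# hook prongs predicted
a=np.radians(14);ox=np.array([.594,.308]);X=np.array([np.cos(a),np.sin(a)]);Y=np.array([-X[1],X[0]])
for y in(-.034,.034):
  for x,z in((0,.2),(-.096,.22)):
    w=np.r_[ox+X*x+Y*y,z]; print(x,y,'side',((proj(s,w)-[180,200])*2.7).round(),'top',((proj(t,w)-[100,140])*3.75).round())
d=p[:2]-ox; print('bar in stand',d@X,d@Y)
"
python3 -c "
import cv2
a=cv2.imread('pics/s4.png');cv2.imwrite('pics/s4d.png',cv2.resize(a[260:370,270:340],None,fx=5,fy=5,interpolation=3))"
```

```text
[0.434 0.331 0.243] sidecrop [353. 320.] topcrop [ 64. 475.]
[0.466 0.207 0.243] sidecrop [347. 155.] topcrop [292. 420.]
0 -0.034 side [143. 223.] top [194. 180.]
-0.096 -0.034 side [273. 210.] top [222. 341.]
0 0.034 side [133. 309.] top [ 78. 207.]
-0.096 0.034 side [271. 297.] top [104. 369.]
bar in stand -0.14924458726450124 -0.0028131173695307003
```

View pics/s4d.png

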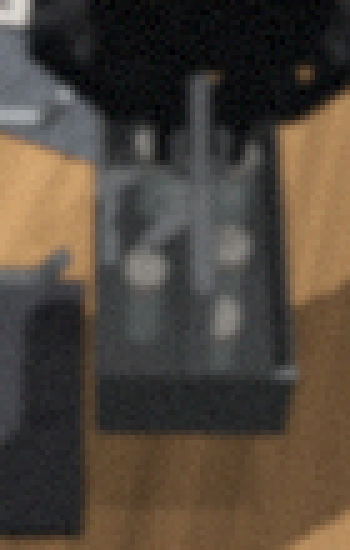

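Emit:
arm_command(targets="2 10 0 0 0 0; 1 18 0 0 0 0; 0 20 0 0 0 0; 0 20 0 0 0 0; 0 18 0 0 0 0")

```text
clock: 9.05
position: [0.5335, 0.294, 0.2318]
ee_rot: [0.614, 0.789, -0.0, -0.0]
ft_force: [-0.7, -0.1, -2.2]
grip_width: 0.091
```

Emit:
arm_command(targets="0 10 0 0 0 0; 0 0 0 0 0 0; 0 0 0 0 0 0")

```text
clock: 9.43
position: [0.5413, 0.2966, 0.2323]
ee_rot: [0.614, 0.79, -0.0, -0.0]
ft_force: [-0.1, 0.8, -2.7]
grip_width: 0.085
```

```bash
python3 -c "
from plan import *
plan([.541,.295,.202],104,4)
a=shot('top','t5');b=shot('side','s5')
cv2.imwrite('pics/t5c.png',cv2.resize(a['frame'][140:300,100:260,::-1],None,fx=3.75,fy=3.75))
cv2.imwrite('pics/s5c.png',cv2.resize(b['frame'][240:400,180:360,::-1],None,fx=3.75,fy=3.75))
"
```

```text
now [0.5413 0.2966 0.2323] phi 104.29 tilt 0.01 clock 9.425 F [-0.1  0.8 -2.7] g 7.2 q7 [ 0.06  0.45 -0.86  1.46  0.34  1.39 -0.56]
-0 -0 8 -0 0 0.001; -0 -0 7 -0 0 0.001; -1 -0 8 -0 0 0.002; -0.5 -0.7 7.3 -0 0 0.001
end [0.541 0.295 0.202]
```

View pics/s5c.png

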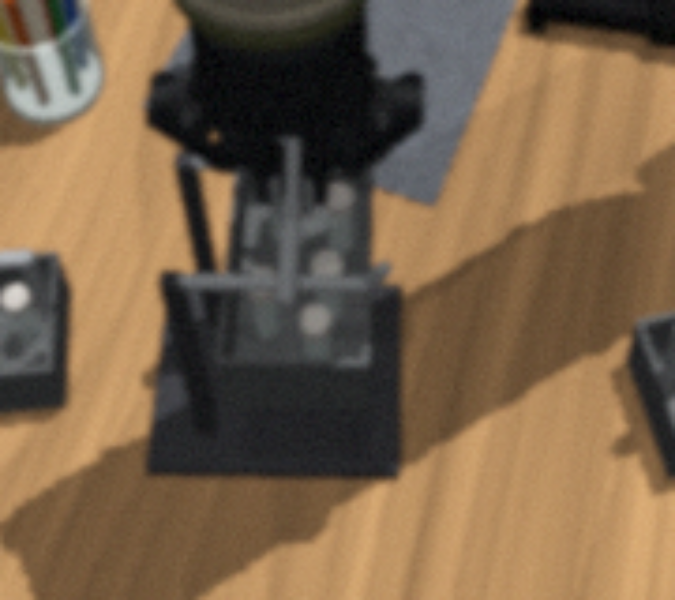

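The side view shows the near prong at crop (280,280) running under the bar and above the tray, so I'll lower it.

Emit:
arm_command(targets="0 0 8 0 0 0; 0 0 9 0 0 0; 0 0 8 0 0 0; 0 0 5 0 0 0; 0 0 0 0 0 0")

```text
clock: 10.15
position: [0.5417, 0.2963, 0.2018]
ee_rot: [0.614, 0.789, -0.0, -0.0]
ft_force: [-0.1, -0.3, -2.1]
grip_width: 0.093
```

Emit:
arm_command(targets="0 0 2 0 0 0; 0 0 0 0 0 0")

```text
clock: 10.4
position: [0.5418, 0.2965, 0.2004]
ee_rot: [0.614, 0.789, 0.0, 0.0]
ft_force: [0.2, -0.5, -1.4]
grip_width: 0.085
```

Emit:
arm_command(targets="0 0 1 0 0 0; 0 0 0 0 0 0")

```text
clock: 10.65
position: [0.542, 0.2966, 0.1998]
ee_rot: [0.614, 0.789, 0.0, 0.0]
ft_force: [-0.9, 0.3, 1.0]
grip_width: 0.094
```

Emit:
arm_command(targets="0 0 1 0 0 0; 0 0 0 0 0 0")

```text
clock: 10.9
position: [0.542, 0.2966, 0.1995]
ee_rot: [0.614, 0.789, 0.0, 0.0]
ft_force: [-3.5, -3.0, 8.7]
grip_width: 0.087
```

Contact with the prongs, so I'll let go.

Emit:
arm_command(targets="0 0 -1 0 0 0; 0 0 0 0 0 0; 0 0 0 0 0 0; 0 0 0 0 0 0", grip=45)

```text
clock: 11.4
position: [0.5418, 0.2964, 0.1992]
ee_rot: [0.614, 0.789, -0.0, -0.0]
ft_force: [-0.1, 0.0, 0.3]
grip_width: 0.528
```

Emit:
arm_command(targets="0 0 -8 0 0 0; 0 0 -20 0 0 0; 0 0 -30 0 0 0; 0 0 -30 0 0 0; 0 0 0 0 0 0")

```text
clock: 12.02
position: [0.5425, 0.2975, 0.2913]
ee_rot: [0.614, 0.789, 0.002, 0.001]
ft_force: [0.3, -0.8, -0.3]
grip_width: 0.527
```

```bash
python3 -c "
from plan import *
plan([.54,-.2,.25],60,12)
a=shot('top','t6');b=shot('side','s6')
cv2.imwrite('pics/t6c.png',cv2.resize(a['frame'][140:300,100:260,::-1],None,fx=3.75,fy=3.75))
cv2.imwrite('pics/s6c.png',cv2.resize(b['frame'][240:400,180:360,::-1],None,fx=3.75,fy=3.75))
"
```

```text
now [0.5425 0.2975 0.2913] phi 104.28 tilt 0.3 clock 12.025 F [ 0.3 -0.8 -0.3] g 45.0 q7 [ 0.06  0.42 -0.87  1.37  0.32  1.49 -0.54]
-40 -10 3 0 -0 0.064; -41 -8 3 0 -0 0.064; -41 -5 3 0 -0 0.064; -41 -3 3 0 -0 0.065; -42 0 3 0 -0 0.064
-41 3 4 0.001 -0.001 0.065; -41 5 4 0 -0 0.064; -41 8 3 0.001 -0.001 0.065; -40 11 4 0 -0 0.064; -39 13 3 0.001 -0.001 0.065
-39 16 4 0 -0 0.064; -37 18.2 3.4 0.001 -0.001 0.065
end [ 0.54 -0.2   0.25]
```

View pics/s6c.png

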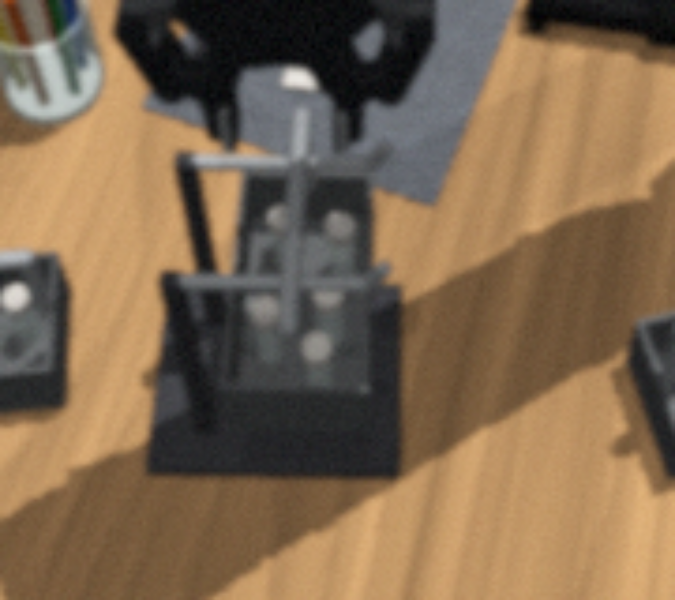

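View pics/t6c.png

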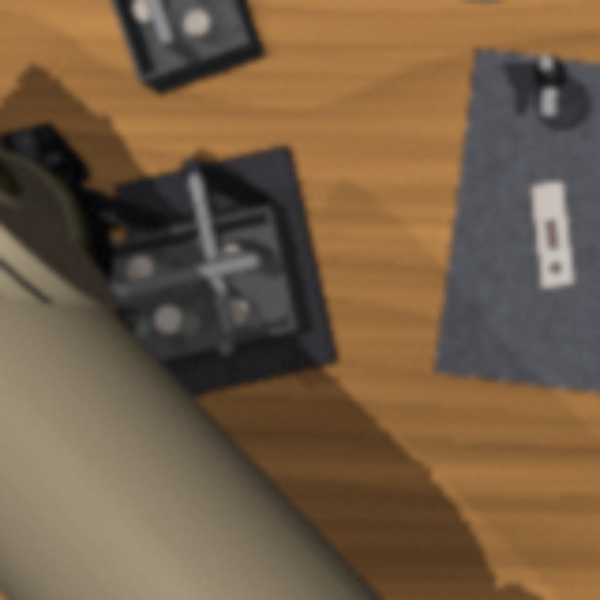

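Both views show the bar across both prongs, roughly midway between uprights and tips. Next I'll refine the lens pose from the first side picture.

```bash
python3 -c "
import cv2
a=cv2.imread('pics/s0.png' if 0 else 'pics/side0.png');cv2.imwrite('pics/s0l.png',cv2.resize(a[140:185,270:345],None,fx=8,fy=8,interpolation=3))
from m import *
for c in((.625,-.331),):
  for (dx,z) in((0,.006),(-.054,.02),(-.149,.02),(-.0395,.006),(.04,.006)):
    a=np.radians(-12.7); w=[c[0]+dx*np.cos(a),c[1]+dx*np.sin(a),z]
    print(dx,((proj(s,w)-[270,140])*8).round(),((proj(t,w)-[380,165])*6).round())
"
```

```text
0 [180. 156.] [191. 153.]
-0.054 [297. 171.] [171. 276.]
-0.149 [510. 243.] [120. 500.]
-0.0395 [264. 185.] [171. 244.]
0.04 [ 96. 128.] [212.  60.]
```

View pics/s0l.png

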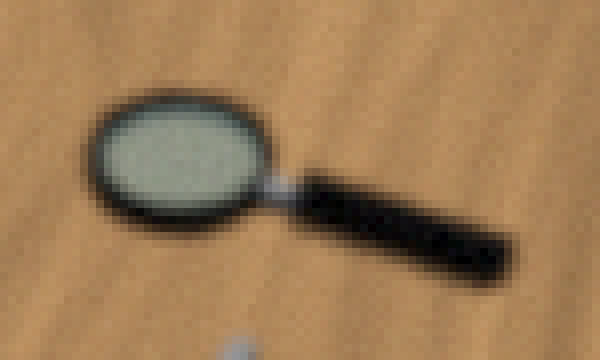

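```bash
python3 -c "
from plan import *
plan([.552,-.3145,.2],-12.7,15)"
```

```text
now [0.5416 0.2962 0.2869] phi 104.26 tilt 0.05 clock 12.225 F [-0.5 -0.1  0.9] g 44.7 q7 [ 0.06  0.42 -0.87  1.37  0.32  1.49 -0.54]
-40 -9 6 -0 0 0.136; -41 -4 6 0 0 0.136; -41 2 6 0 0 0.136; -40 7 6 0 0 0.136; -39 12 6 0 0 0.136
-37 18 6 0 0 0.136; -34 22 6 0 0 0.136; -30 27 6 0 0 0.136; -27 31 6 0 0 0.136; -22 34 6 0 0 0.136
-17 37 5 0 0 0.136; -12 38 6 0 0 0.136; -7 40 5 0 0 0.136; -2 41 6 0 0 0.137; 3.8 40.1 5.2 0.001 0 0.136
end [ 0.552  -0.3145  0.2   ]
```

Emit:
arm_command(targets="-40 -9 0 0 0 0.136; -41 -4 0 0 0 0.136; -41 2 4 0 0 0.136; -40 7 6 0 0 0.136; -39 12 8 0 0 0.136")

```text
clock: 12.85
position: [0.545, 0.0903, 0.2686]
ee_rot: [0.843, 0.538, -0.0, -0.0]
ft_force: [0.4, -0.1, 0.5]
grip_width: 0.53
```

Emit:
arm_command(targets="-37 18 6 0 0 0.136; -34 22 6 0 0 0.136; -30 27 6 0 0 0.136; -27 31 6 0 0 0.136; -22 34 6 0 0 0.136")

```text
clock: 13.48
position: [0.5487, -0.1131, 0.2385]
ee_rot: [0.974, 0.226, -0.001, -0.0]
ft_force: [0.3, 0.5, 0.3]
grip_width: 0.528
```

Emit:
arm_command(targets="-17 37 6 0 0 0.136; -12 38 6 0 0 0.136; -7 40 6 0 0 0.136; -2 41 6 0 0 0.137; 0 0 0 0 0 0")

```text
clock: 14.1
position: [0.55, -0.2778, 0.2135]
ee_rot: [0.999, -0.046, -0.002, 0.0]
ft_force: [-0.7, -0.6, -0.6]
grip_width: 0.525
```

```bash
python3 -c "
from plan import *
plan([.552,-.3145,.06],-12.7,5)
a=shot('top','t7')"
```

```text
now [ 0.55   -0.2778  0.2135] phi -5.28 tilt 0.17 clock 14.1 F [-0.7 -0.6 -0.6] g 44.9 q7 [ 0.67  0.35 -0.35  1.5   0.12  1.31 -1.36]
1 7 31 0 0.001 0.026; 1 7 31 0 0 0.026; 2 7 30 0 0.001 0.026; 2 7 31 0 0 0.026; 1.5 7.9 30.5 0.001 0.001 0.026
end [ 0.552  -0.3144  0.06  ]
```

Emit:
arm_command(targets="1 7 31 0 0 0.026; 1 7 31 0 0 0.026; 2 7 30 0 0 0.026; 2 7 31 0 0 0.026; 1 8 30 0 0 0.026")

```text
clock: 14.78
position: [0.5542, -0.3089, 0.0613]
ee_rot: [0.994, -0.106, -0.0, -0.001]
ft_force: [-0.0, 0.1, 0.2]
grip_width: 0.523
```

Emit:
arm_command(targets="0 0 0 0 0 0")

```text
clock: 14.9
position: [0.5524, -0.309, 0.06]
ee_rot: [0.994, -0.107, -0.002, -0.001]
ft_force: [-0.7, 0.7, -0.3]
grip_width: 0.527
```

```bash
python3 -c "
from plan import *
plan([.552,-.3145,.0125],-12.7,4)
b=shot('side','s8')
cv2.imwrite('pics/s8c.png',cv2.resize(b['frame'][120:220,250:380,::-1],None,fx=6,fy=6))"
```

```text
now [ 0.5524 -0.309   0.06  ] phi -12.23 tilt 0.28 clock 14.9 F [-0.7  0.7 -0.3] g 45.0 q7 [ 0.67  0.52 -0.3   1.61  0.17  1.04 -1.46]
0 1 12 -0 0.001 0.002; 0 2 12 -0.001 0.001 0.002; 0 1 12 -0 0.001 0.002; 0.9 1.5 11.5 -0.001 0.002 0.002
end [ 0.552  -0.3145  0.0125]
```

View pics/s8c.png

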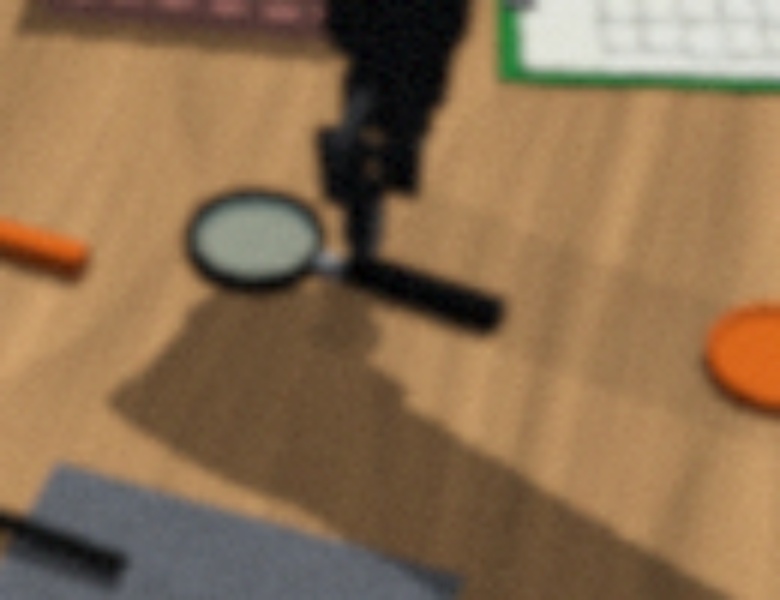

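Emit:
arm_command(targets="0 2 12 0 0 0.002; 0 2 12 0 0 0.002; 0 1.5 12 0 0 0.002; 0 0 9 0 0 0; 0 0 0 0 0 0")

```text
clock: 15.58
position: [0.5522, -0.3156, 0.0163]
ee_rot: [0.994, -0.11, -0.001, -0.0]
ft_force: [-0.2, -0.5, 0.1]
grip_width: 0.528
```

```bash
python3 -c "
from plan import *
plan([.552,-.3145,.0125],-12.7,1)"
```

```text
now [ 0.5522 -0.3156  0.0163] phi -12.67 tilt 0.09 clock 15.575 F [-0.2 -0.5  0.1] g 45.1 q7 [ 0.67  0.58 -0.28  1.62  0.19  0.97 -1.47]
-0.4 -1 3.8 -0 0.001 0.001
end [ 0.552  -0.3145  0.0125]
```

Emit:
arm_command(targets="0 -1 3 0 0 0; 0 0 0 0 0 0; 0 0 0 0 0 0; 0 0 0 0 0 0; 0 0 0 0 0 0", grip=0, squeeze=60)

```text
clock: 16.2
position: [0.553, -0.315, 0.0146]
ee_rot: [0.994, -0.11, 0.0, 0.0]
ft_force: [-0.2, 0.3, 1.9]
grip_width: 0.168
```

Emit:
arm_command(targets="0 0 -4 0 0 0; 0 0 -10 0 0 0; 0 0 -18 0 0 0; 0 0 -18 0 0 0; 0 0 0 0 0 0")

```text
clock: 16.82
position: [0.5541, -0.3156, 0.0669]
ee_rot: [0.994, -0.11, 0.002, 0.001]
ft_force: [0.7, 0.8, -0.4]
grip_width: 0.167
```

```bash
python3 -c "
from plan import *
plan([.552,-.3145,.2],-12.7,5)
b=shot('side','s9');a=shot('top','t9')
cv2.imwrite('pics/s9c.png',cv2.resize(b['frame'][120:220,250:380,::-1],None,fx=6,fy=6))"
```

```text
now [ 0.5541 -0.3156  0.0669] phi -12.68 tilt 0.23 clock 16.825 F [ 0.7  0.8 -0.4] g 14.3 q7 [ 0.67  0.52 -0.3   1.6   0.17  1.05 -1.46]
-0 -0 -27 0 -0.001 0; -0 -0 -27 0 -0.001 0; -1 -0 -26 0 -0.001 0; -1 -0 -27 0.001 -0 0; -0 -0.5 -26.1 0 -0.001 0
end [ 0.552  -0.3145  0.2   ]
```

View pics/s9c.png

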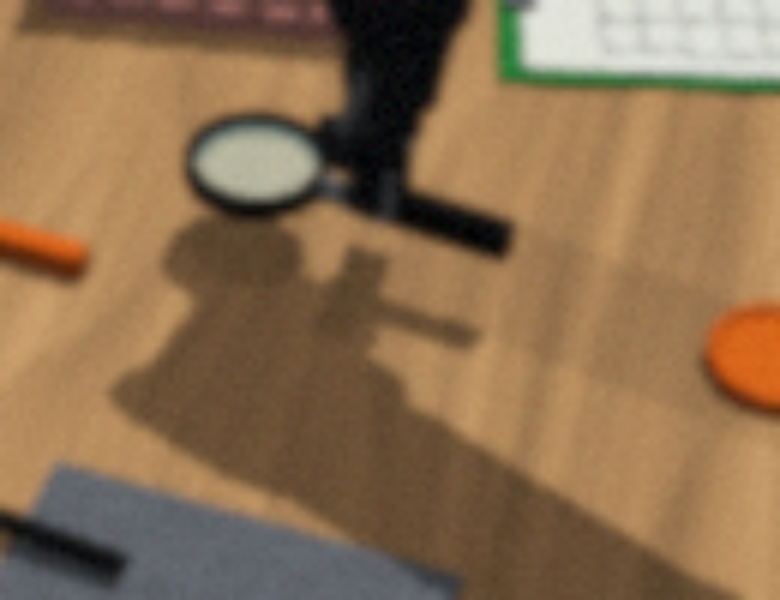

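Emit:
arm_command(targets="0 0 -25 0 0 0; 0 0 -25 0 0 0; 0 0 -27 0 0 0; 0 0 -27 0 0 0; 0 0 -27 0 0 0")

```text
clock: 17.55
position: [0.5524, -0.3148, 0.1952]
ee_rot: [0.994, -0.11, -0.001, -0.0]
ft_force: [0.8, -0.8, -1.1]
grip_width: 0.168
```

```bash
python3 -c "
from plan import *
plan([.553,.018,.2],60,12)"
```

```text
now [ 0.5524 -0.3148  0.1952] phi -12.67 tilt 0.08 clock 17.55 F [ 0.8 -0.8 -1.1] g 14.3 q7 [ 0.68  0.4  -0.31  1.48  0.12  1.29 -1.43]
-6 -27 -0 -0 0 -0.106; -3 -28 -0 -0 0 -0.106; -0 -28 -0 -0 0 -0.106; 3 -28 -1 -0 0 -0.106; 6 -27 -0 -0 0 -0.106
8 -26 -1 -0 0 -0.105; 11 -25 -0 -0 0 -0.106; 14 -24 -1 -0 0 -0.105; 16 -23 -0 -0 0 -0.106; 18 -21 -1 -0 0 -0.105
21 -18 -0 -0.001 0 -0.106; 22.1 -16.5 -0.6 -0 0 -0.105
end [0.553  0.0181 0.2   ]
```

Emit:
arm_command(targets="-4 -18 -1 0 0 -0.07; -5 -28 -1 0 0 -0.106; -1 -28 -1 0 0 -0.106; 2 -28 -1 0 0 -0.106; 5 -27 0 0 0 -0.106")

```text
clock: 18.18
position: [0.5528, -0.1835, 0.1986]
ee_rot: [0.99, 0.138, -0.001, -0.0]
ft_force: [1.0, 0.3, -1.0]
grip_width: 0.168
```

Emit:
arm_command(targets="8 -26 -1 0 0 -0.105; 11 -25 0 0 0 -0.106; 14 -24 0 0 0 -0.105; 16 -23 0 0 0 -0.106; 18 -21 0 0 0 -0.105")

```text
clock: 18.8
position: [0.5566, -0.0457, 0.1995]
ee_rot: [0.92, 0.391, -0.001, -0.0]
ft_force: [-1.2, 0.4, -0.8]
grip_width: 0.169
```

Emit:
arm_command(targets="20 -18 0 0 0 -0.106; 20 -16 0 0 0 -0.105; 8 -6 0 0 0 -0.04; 0 0 0 0 0 0; 0 0 0 0 0 0")

```text
clock: 19.42
position: [0.557, 0.0144, 0.2001]
ee_rot: [0.866, 0.5, -0.0, 0.0]
ft_force: [0.7, -0.4, -1.5]
grip_width: 0.169
```

```bash
python3 -c "
from plan import *
plan([.553,.018,.2],60,3)
b=shot('side','s10');a=shot('top','t10')
cv2.imwrite('pics/s10c.png',cv2.resize(b['frame'][170:290,200:340,::-1],None,fx=5,fy=5))
cv2.imwrite('pics/t10c.png',cv2.resize(a['frame'][140:260,200:340,::-1],None,fx=5,fy=5))"
```

```text
now [0.557  0.0144 0.2001] phi 60.04 tilt 0.04 clock 19.425 F [ 0.7 -0.4 -1.5] g 14.4 q7 [ 0.46  0.28 -0.66  1.67  0.18  1.26 -0.76]
0 -2 0 0 0 0; 1 -2 0 0 0 0; 0.1 -1.2 0.1 0 0.001 0.001
end [0.553 0.018 0.2  ]
```

View pics/s10c.png

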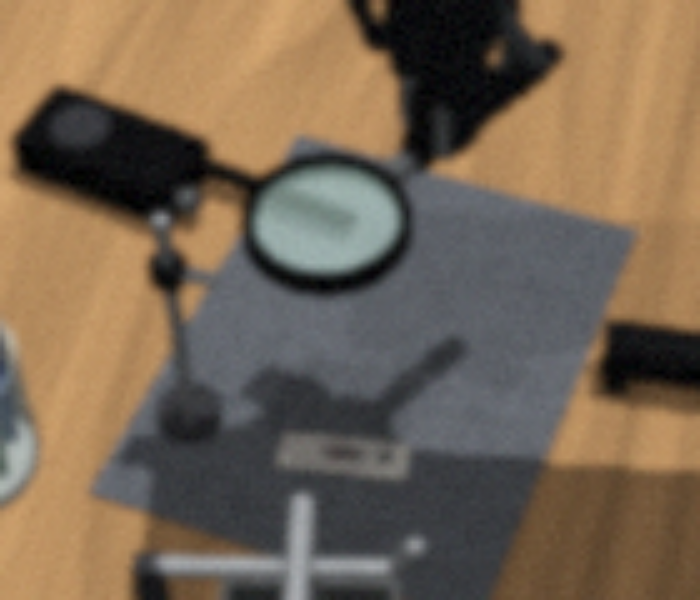

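View pics/t10c.png

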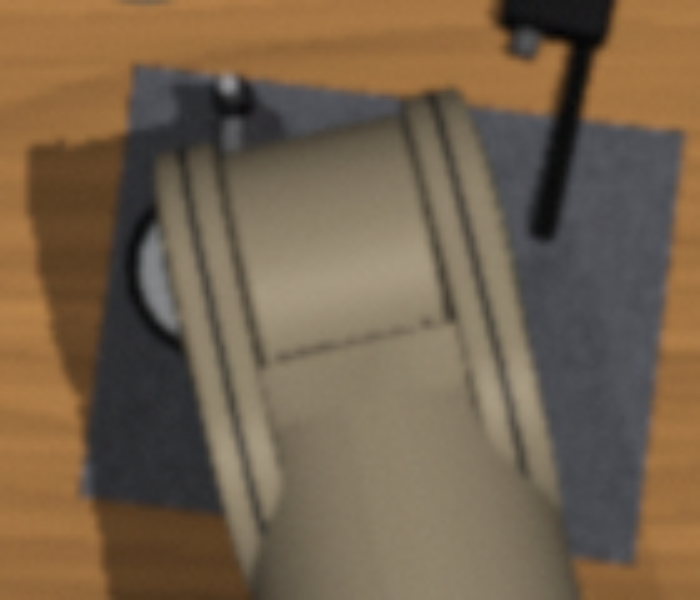

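```bash
python3 -c "
from m import *
from scipy.optimize import least_squares
o=manip.get_obs();p=o['position'];M=R.from_quat(o['ee_rot']).as_matrix()
c=p+.0735*M[:,0]-[0,0,.0086]
print('lens ctr',c.round(4),'crop',((proj(s,c)-[200,170])*5).round(1),((proj(t,c)-[200,140])*5).round(1))
for zz in (.006,-.006):
  E=np.array([(proj(s,c+[.04*np.cos(a),.04*np.sin(a),zz])-[200,170])*5 for a in np.linspace(0,6.28,200)]); print(zz,E.min(0).round(),E.max(0).round())
  E=np.array([(proj(t,c+[.04*np.cos(a),.04*np.sin(a),zz])-[200,140])*5 for a in np.linspace(0,6.28,200)]); print(zz,E.min(0).round(),E.max(0).round())
# gauge
for z in(.165,.168): print('rodtop side',pix(s,200+160/5,170+217/5,z).round(4),'top',pix(t,225+104/5,140+82/5,z).round(4))
print('foot side',pix(s,200+190/5,170+406/5,.012).round(4),'top',pix(t,225+126/5,140+138/5,.012).round(4))
for z in(.124,.127,.13,.133): print(z,'tip side',pix(s,200+213/5,170+280/5,z).round(4),'top',pix(t,225+106/5,140+155/5,z).round(4))
print('win',pix(s,200+343/5,170+453/5,.009))
"; python3 -c "
import cv2
a=cv2.imread('pics/s10.png');cv2.imwrite('pics/s10d.png',cv2.resize(a[205:265,222:262],None,fx=10,fy=10,interpolation=2))
a=cv2.imread('pics/top0.png');cv2.imwrite('pics/t0d.png',cv2.resize(a[150:180,230:265],None,fx=16,fy=16,interpolation=2))"
```

```text
lens ctr [0.5937 0.0788 0.1916] crop [325.7 220.5] [215.4 267.1]
0.006 [239. 149.] [412. 279.]
0.006 [122. 174.] [307. 358.]
-0.006 [241. 166.] [412. 296.]
-0.006 [125. 177.] [308. 360.]
rodtop side [0.6793 0.0752 0.165 ] top [0.6791 0.0761 0.165 ]
rodtop side [0.6782 0.0776 0.168 ] top [0.6786 0.0759 0.168 ]
foot side [0.677  0.0777 0.012 ] top [0.6766 0.0754 0.012 ]
0.124 tip side [0.6556 0.0752 0.124 ] top [0.6522 0.0775 0.124 ]
0.127 tip side [0.6546 0.0774 0.127 ] top [0.6517 0.0773 0.127 ]
0.13 tip side [0.6536 0.0797 0.13  ] top [0.6513 0.0771 0.13  ]
0.133 tip side [0.6526 0.0819 0.133 ] top [0.6509 0.0769 0.133 ]
win [0.5888532  0.08400173 0.009     ]
```

View pics/s10d.png

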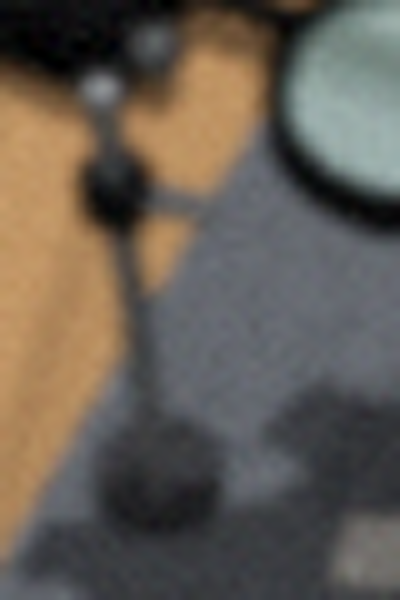

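View pics/t0d.png

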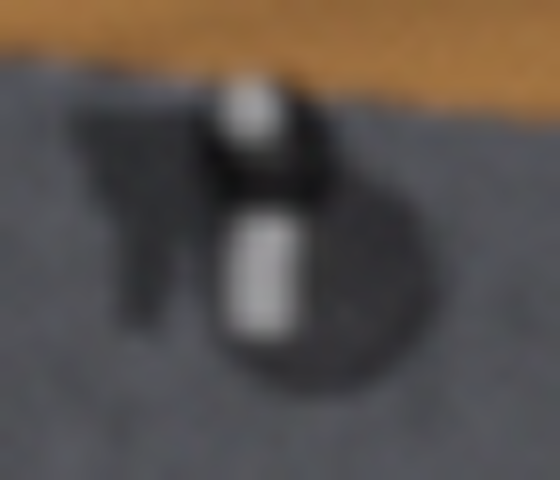

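Emit:
arm_command(targets="1 -3 8 0 0 0; 0 -2.5 14 0 0 0; 0 0 16 0 0 0; 0 0 16 0 0 0; 0 0 10 0 0 0")

```text
clock: 20.25
position: [0.5522, 0.0194, 0.1347]
ee_rot: [0.865, 0.502, -0.001, -0.0]
ft_force: [-0.7, -0.1, -1.2]
grip_width: 0.168
```

Emit:
arm_command(targets="0 0 0 0 0 0; 0 0 0 0 0 0")

```text
clock: 20.5
position: [0.5531, 0.0195, 0.1367]
ee_rot: [0.865, 0.502, 0.0, 0.0]
ft_force: [0.0, -0.6, -0.6]
grip_width: 0.168
```

```bash
python3 -c "
from plan import *
plan([.5528,.0181,.136],60,1)
b=shot('side','s11');a=shot('top','t11')
find(b,'lens_center');find(b,'window');find(b,'pointer');find(a,'lens_center')
cv2.imwrite('pics/s11c.png',cv2.resize(b['frame'][190:270,215:315,::-1],None,fx=7,fy=7))
cv2.imwrite('pics/t11c.png',cv2.resize(a['frame'][140:260,200:340,::-1],None,fx=5,fy=5))
from m import *
o=manip.get_obs();p=o['position'];M=R.from_quat(o['ee_rot']).as_matrix()
c=p+.0735*M[:,0]-[0,0,.0086]
print('lens',c)
for zz in (.006,0,-.006):
  E=np.array([(proj(b,c+[.04*np.cos(q),.04*np.sin(q),zz])-[215,190])*7 for q in np.linspace(0,6.28,200)]); print(zz,E.min(0).round(),E.max(0).round())
print('ptr',((proj(b,[.652,.077,.1275])-[215,190])*7).round())
"
```

```text
now [0.5531 0.0195 0.1367] phi 60.21 tilt 0.04 clock 20.5 F [ 0.  -0.6 -0.6] g 14.3 q7 [ 0.44  0.33 -0.66  1.75  0.22  1.14 -0.8 ]
-1.4 0.5 0.7 0.001 -0 0.004
end [0.5528 0.0181 0.136 ]
lens_center 0.84 [0.581 0.083 0.129] [270. 233.]
lens_center 0.69 [ 0.307 -0.316  0.012] [388. 178.]
lens_center 0.61 [ 0.835 -0.289  0.013] [229. 155.]
lens_center 0.31 [ 0.397 -0.003  0.034] [346. 244.]
window 0.5 [0.588 0.085 0.007] [269. 261.]
window 0.46 [0.777 0.147 0.067] [190. 252.]
pointer 0.62 [0.668 0.085 0.131] [236. 226.]
lens_center 0.88 [ 0.845 -0.295  0.011] [398. 103.]
lens_center 0.55 [ 0.321 -0.314  0.009] [405. 313.]
lens_center 0.44 [0.578 0.117 0.131] [228. 203.]
lens [0.58930432 0.08319199 0.12786662]
0.006 [250. 201.] [480. 382.]
0 [251. 212.] [480. 393.]
-0.006 [252. 223.] [480. 403.]
ptr [200. 252.]
```

View pics/s11c.png

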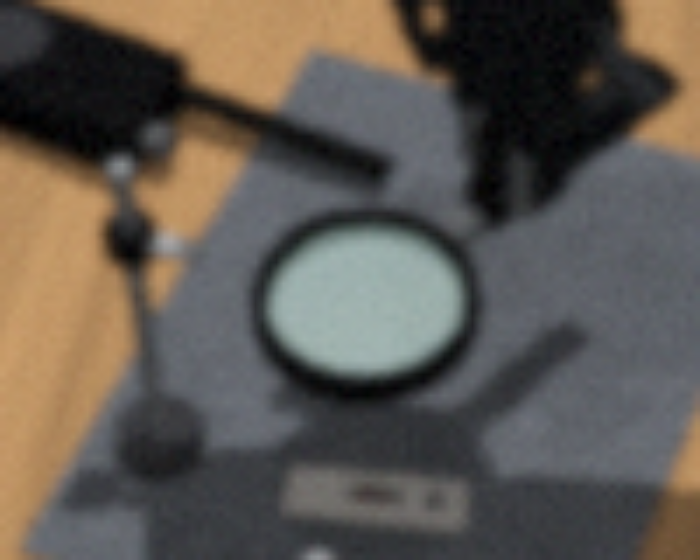

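View pics/t11c.png

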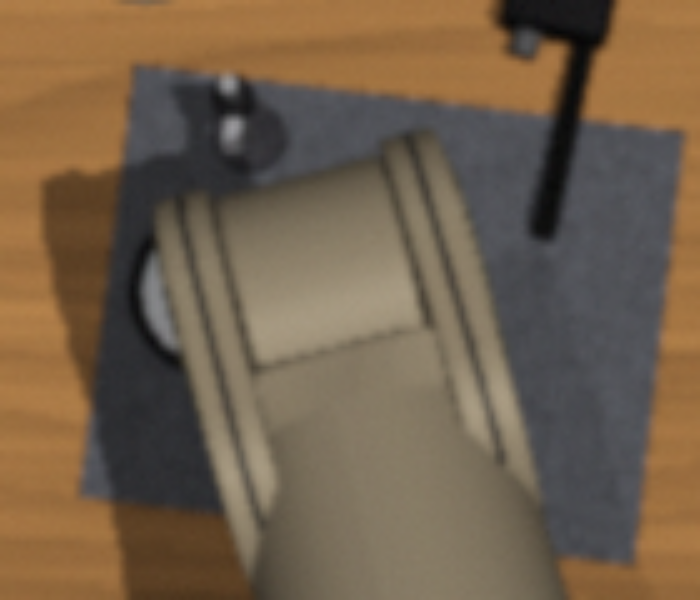

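View pics/s11.png

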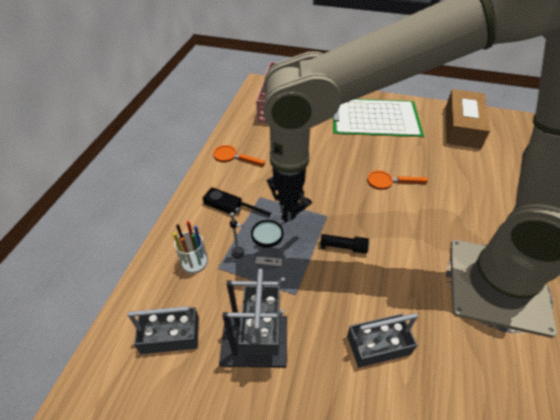

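Emit:
arm_command(targets="0 0 0 0 0 0; 0 0 0 0 0 0; 0 0 0 0 0 0; 0 0 0 0 0 0")

```text
clock: 21.4
position: [0.5527, 0.0194, 0.1363]
ee_rot: [0.865, 0.502, 0.0, 0.0]
ft_force: [-0.1, -0.3, -0.4]
grip_width: 0.168
```

The caddy hangs at about (260,310). The lens is held at (267,233), and the radio, pen pot and torch look unmoved. I'll hand in.

```bash
python3 -c "
from workcell import manip
print(manip.hand_in()); print(manip.get_obs()['clock'])"
```

```text
the job is handed in; nothing more can be done
None
the job is handed in; nothing more can be done
```

I hung the caddy from the mat (the rightmost of the three) by its bar across both prongs and let go. I then picked up the black lens by its handle and handed in while holding it over the cassette window. The hand-in reports no verdict, so what follows is from my own last checks, at 21.4 s.

- **Lens position:** from the gripper pose I put the lens centre at about (0.589, 0.083, 0.128) m. I measured the window at about (0.5895, 0.0825) m and the pointer at about 0.1275–0.129 m high. The rim's outline in the side camera matched that estimate to within about half a pixel at its centre.
- **Lens hold:** tool tilt was 0.04°, the rim looked level, and the grip was steady with nothing else near the lens.
- **Caddy:** both cameras showed the bar across both prongs, roughly midway between the uprights and the tips. In the last side picture it was still hanging upright and free of the gripper.
- **Bystanders and pointer:** the pointer, radio, pen pot and torch looked unmoved.

Three checks were weaker or disagreed:
- The top camera saw only the edge of the lens because the arm blocked it.
- The lens finder's estimates were less precise: side view (0.581, 0.083, 0.129), and the partly blocked top view (0.578, 0.117, 0.131) with low confidence.
- The pointer finder gave about 0.131 m, roughly 3 mm above the lens. It seemed to pick up the collar rather than the tip, and 3 mm is within the 8 mm allowed either way.

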